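# Bolt the tool box lid shut

## Robot

A 6-joint arm with a two-finger parallel gripper is mounted at the origin on the work surface. World frame = base frame: x ahead of the robot, y to its left, z up, the work surface at z = 0. Lengths are in m, angles in rad, forces in N, time in s.
With the tool pointing down it reaches from about 0.375 to 0.9 m from the base axis. Payload 3.1 kg.
Tool frame: the origin (TCP) lies between the finger pads; the fingertips stand manip.finger_overhang ahead of it and the grasp point (between the pads) lies 5 mm behind it (manip.finger_overhang is the distance from the TCP to the fingertips, in m); z points along the fingers, y is the line along which they close (so a half turn about z gives the same grasp; the last joint's range is limited). The gripper opens to 85 mm and grips with 20 to 120 N. Pads are 22 mm wide; open, the fingers measure 114 mm over their backs; the gripper's body (76 mm by 85 mm) begins 54 mm behind the grasp point. The pads swing forward as they close: fully open they stand 13 mm farther back than shut.
Start: joints at [-1.339, 0.527, 1.433, -0, 1.181, -0.178], TCP at [0.25, -0.573, 0.245] pointing down, gripper open.
Joint ranges: [-3.08, 3.08], [-0.75, 2.2], [0.22, 2.44], [-1.43, 4.57], [0, 2.65], [-2.85, 2.85]. Speed limits (rad/s): [2.79, 2.79, 3.14, 3.14, 3.14, 3.14].

## Interface

Orientations are given as a unit quaternion [x, y, z, w].
In Python, from station import manip gives the robot as it stands.
- The arm moves only by the tool drive_tool, never from a script. Its argument "plan" is a list of rows, each a list of 7 numbers: the shift along the tool's x, y, z in m, then the turn, a rotation vector about the tool's x, y, z in degrees, then the opening, from -1 (shut) to 1 (fully open). In form: [[x, y, z, wx, wy, wz, gripper], ...]. A call has 1 to 10 rows; each row shifts and turns the commanded pose from where the row before left it, along the tool's axes as they then stand; what a row does not reach is not made up. A row lasts 1/10 s, in which the tool goes at most 50 mm and 8.59 degrees, less where a joint would pass 70% of its speed; a pose out of reach is approached as far as the arm can. A call is refused whole if a number of a shift passes 0.05 or a number of a turn 8.59, either way. A call with a gripper value outside its range is refused whole. The fingers move at their own pace and stop on an object; "newtons" is the grip in N (left out, the last holds). Time passes only in rows, so rows that do not move let the fingers close. It gives the time, the measured TCP pose, the force, the opening and the grip force at its end, in the units of the state.
- manip.sense(): the state, without advancing time (a new reading comes with each control period).
- manip.snapshot(name): name is "scene" or "side" or "wrist"; returns a dict with "image" (400x640x3 uint8, red, green, blue), "z_map" (400x640 float32, m along the optical axis (not along the pixel's ray), 0 where there is no reading), "fov_y" (degrees; the focal length in pixels is half the picture's height over the tangent of half this angle, whatever the lens; pixels are square), "cx", "cy" (the principal point, pixels), "extrinsics" (4x4, takes a point from camera to world coordinates); the wrist camera has in their place "mount" (4x4, takes a point from camera to tool coordinates, whose origin is the TCP and whose axes are the flange's). Camera axes: x right, y up, looking along -z (the intrinsics and any distortion apply to the point x, -y, -z); pixel columns grow to the right and rows downward; lengths in m; the calibration is good to about 2 mm. A picture is of the moment at which its call begins: read the wrist's pose just before it.
- manip.sign_off(): hands the job in; it is judged then, once.
The state is a dict: "t": time; "q": joint angles; "qd": joint speeds; "tau": joint torques, N m; "tcp_pos": TCP position; "tool_rot": TCP orientation; "force": force on the tool from outside, world axes, zero at the start; "ft_torque": the same for the moment, N m; "finger_gap": opening from 0.0 (shut) to 1.0 (fully open); "gripper_force": force on a finger pad.
Only numpy, scipy, OpenCV 4.12 (cv2) and the standard library are available. Lean on these libraries where they do the work, as an engineer would, in place of code of your own. Each camera call takes 0.05 s, during which the arm holds its last target. There are 200 camera calls.

## Task

Bolt the steel tool box shut: lift the bolt's handle out of the notch it lies in, slide the bolt through the keeper, and let the handle down fully into the other notch, then let go. Work gently: feel for the second notch with light pressure instead of forcing the handle against the notched plate, and leave the spanner, the tin and the disc stack where they are.

Things in the scene. Friction and masses are not known exactly. Their poses are not given: they have to be found in the camera images.
- box: Blue steel tool box with a grey sheet lid, fixed to the bench, 260 x 340 x 100 mm (its x, y, z). Origin: centre of its underside, z up. On the lid lies a steel barrel bolt along the box's y; it closes towards +y. All heights below are above the lid's top, which is 100 mm above the bench.
- keeper (a point): Middle of the keeper, in the rod's line, at box (20, 130, 130) mm: a bridge on the blue end rail, 33 mm wide (x), 20 mm long (y), top 45 mm above the lid. Two like bridges, 16 mm long, guide the rod at box y = -80 and +78 mm. The rod is 16 mm thick, its axis 30 mm above the lid.
- pull: The bolt's handle: straight bar 12 mm square, at a right angle to the rod, with an 18 mm ball at its end, 89 mm long from the rod's axis; bare from 32 to 70 mm. Origin: on the rod's axis at the bar's foot, moving with it. Own -x points along the bar to the ball, own y along the rod to closing. Lying, it is level, 30 mm above the lid, pointing to the box's -x. About 110 g; falls if let go.
- grip (a point): Point in the middle of the handle's bar, 58 mm from the rod's axis; axes as pull.
- handle (a joint): Turn of the handle about the rod, rad: 0 = lying level in a notch (its lower limit), grows as it is lifted, 1.5 = upright (limit). Anywhere but at a notch it comes to rest on the notched plate's upper edge at about 0.63 to 0.70. Above 0.75 it slides freely.
- bolt (a joint): Slide of the bolt towards the keeper (box +y), m: 0 = drawn back, handle in the first notch (play 2 mm either way); limit 0.085; about 2 N of friction. The second notch's centre is at some slide from 0.047 to 0.073, different each time and not measured.
- plate (a point): First notch, mid-width, on the plate's upper edge. The notched plate: upright steel, parallel to the rod, 6 mm thick, its middle 26 mm from the rod's axis on the side where the handle lies; edge 41 mm above the lid, 40 mm on the second half, a strip held by two brass screws in slots. Two open notches, 16 and 15 mm wide, take the level handle. A push at the grip loads the plate about twofold.
- spanner: Bystander: steel spanner, 170 mm long, lying on the lid beyond the bolt. Origin: underside.
- tin: Bystander: upright yellow tin, 66 mm across, 120 mm high, on the bench. Origin: centre of its underside.
- discs: Bystander: flat black stack of grinding discs, 115 mm across, 14 mm high, on the bench. Origin: centre of its underside.

How it is judged:
By the outcome, as a careful person would: the job done as asked, in the order asked, and still so for the second after the job is handed in, with the robot touching nothing.
It also fails if it takes over 67 s, if anything falls off the work surface, if the arm or the gripper's body presses on something with over 40 N, if the wrist force passes 120 N, or if a joint passes its speed limit or range.

## Working session

There is one attempt and no reset: what is moved stays moved. The work goes in short steps, Python scripts to look and compute and a tool call to move; the robot and the scene stay as the last step left them, time stands still between calls to the robot, and variables do not carry over. Pictures are saved under pics/ and viewed, at most 10 in all, crops included, and the job is handed in when it is done.

Besides the shell and the picture viewer there is one more tool, called after "Emit:" as name([rows], argument=value, ...), one row to a line, values as JSON. drive_tool: Moves the arm, as the interface text tells. Its arguments: {"type":"object","properties":{"plan":{"type":"array"},"newtons":{"type":"number"}},"required":["plan"]}

```bash
ls; mkdir -p pics; cat > h.py <<'E'
import numpy as np,cv2
from scipy.spatial.transform import Rotation as R
from station import manip
def snap(n):
    s=manip.sense(); d=manip.snapshot(n)
    if n=='wrist':
        T=np.eye(4);T[:3,:3]=R.from_quat(s['tool_rot']).as_matrix();T[:3,3]=s['tcp_pos'];d['T']=T@d['mount']
    else: d['T']=np.array(d['extrinsics'])
    np.savez('last_'+n,**{k:v for k,v in d.items()})
    return d
def pts(d):
    h,w=d['z_map'].shape;f=h/2/np.tan(np.radians(d['fov_y'])/2)
    u,v=np.meshgrid(np.arange(w),np.arange(h));z=d['z_map']
    P=np.stack([(u-d['cx'])/f*z,-(v-d['cy'])/f*z,-z],-1)
    return P@d['T'][:3,:3].T+d['T'][:3,3]
E
python3 - <<'E'
from h import *
s=manip.sense();print(s, manip.finger_overhang)
for n in('scene','side','wrist'):
    d=snap(n);cv2.imwrite(f'pics/{n}0.png',d['image'][:,:,::-1]);print(n,{k:v for k,v in d.items() if k not in('image','z_map')})
E
```

```text
pics
{'t': 0.0, 'q': array([-1.33850234e+00,  5.28475264e-01,  1.43388371e+00, -9.16350639e-06,
        1.18140586e+00, -1.78485301e-01]), 'qd': array([-0.00201454,  0.00079355, -0.00155127,  0.00097084,  0.00103588,
       -0.0002605 ]), 'tau': array([-1.47523201e-04, -4.42351913e+01, -1.78025579e+01, -2.49534687e-04,
        8.47206888e-03,  1.40788902e-05]), 'tcp_pos': array([ 0.24945188, -0.57232061,  0.24433391]), 'tool_rot': array([ 9.78980659e-01,  2.03950215e-01, -3.34523708e-05, -1.08558365e-03]), 'force': array([ 0.055332  ,  0.67553537, -1.06061236]), 'ft_torque': array([0.01326754, 0.03866525, 0.01659391]), 'gripper_force': 0.0, 'finger_gap': 1.002066204450138} 0.014
scene {'fov_y': 45.37231625941501, 'cx': 322.2422305839903, 'cy': 200.34245695470418, 'extrinsics': array([[-0.23353426, -0.83471123,  0.49871727,  1.29773655],
       [ 0.97232894, -0.20373298,  0.1143211 ,  0.13540138],
       [ 0.00618005,  0.51161513,  0.85919251,  1.35189248],
       [ 0.        ,  0.        ,  0.        ,  1.        ]]), 'T': array([[-0.23353426, -0.83471123,  0.49871727,  1.29773655],

[... 769 characters left out ...]
        ]])}
wrist {'fov_y': 61.29928651663156, 'cx': 320.3552191100369, 'cy': 195.45651687598004, 'mount': array([[-2.67720121e-04,  9.59372072e-01,  2.82143855e-01,
         7.09109576e-02],
       [ 9.99999926e-01,  1.78724028e-04,  3.41163766e-04,
        -1.16339002e-03],
       [ 2.76877103e-04,  2.82143926e-01, -9.59372049e-01,
        -1.28991034e-01],
       [ 0.00000000e+00,  0.00000000e+00,  0.00000000e+00,
         1.00000000e+00]]), 'T': array([[ 0.39910473,  0.87949323,  0.25924328,  0.31407554],
       [-0.91690271,  0.38349648,  0.11054349, -0.54324727],
       [-0.00219663, -0.2818193 ,  0.95946499,  0.37344778],
       [ 0.        ,  0.        ,  0.        ,  1.        ]])}
```

View pics/scene0.png

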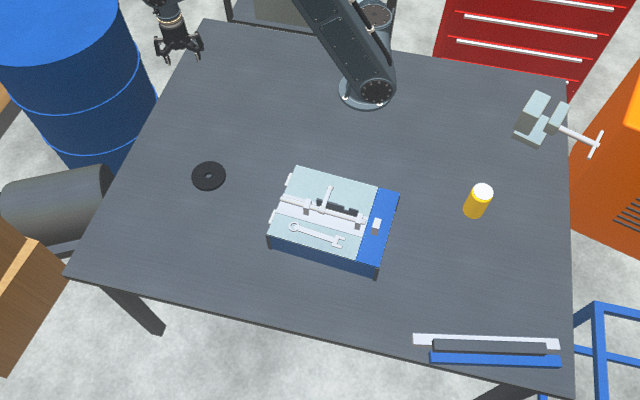

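View pics/side0.png

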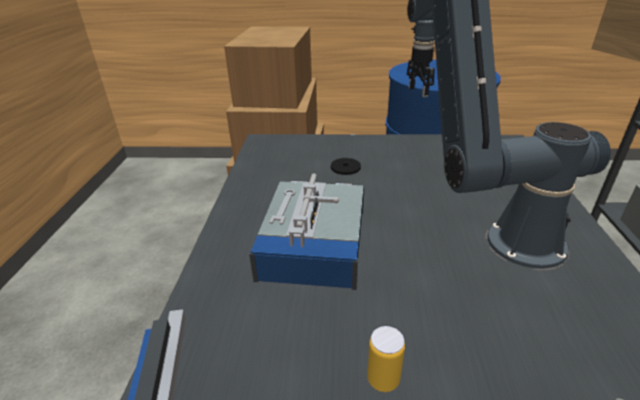

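The scene view shows the box at about (330,220), with the handle's ball at (328,188) pointing towards the robot and the keeper at (377,224). The tin is at (478,200) and the discs at (208,176). The side view agrees, with the handle at (325,200). Next I fit the box's pose from the depth.

```bash
python3 - <<'E'
from h import *
for n in('scene','side'):
    d=np.load(f'last_{n}.npz');P=pts(d);im=d['image'].astype(int)
    roi=(P[...,0]>.3)&(P[...,0]<.9)&(abs(P[...,1])<.4)
    m=roi&(P[...,2]>.09)&(P[...,2]<.11)
    lab,k=cv2.connectedComponents(m.astype(np.uint8))[::-1]
    k,lab,st,_=cv2.connectedComponentsWithStats(m.astype(np.uint8));i=1+np.argmax(st[1:,4]);
    Q=P[lab==i]
    r=cv2.minAreaRect(Q[:,:2].astype(np.float32));print(n,len(Q),r,np.median(Q[:,2]))
    # median-ish
    h=roi&(P[...,2]>.112)&(P[...,2]<.16)
    vs,us=np.nonzero(h);print('above bbox',us.min(),us.max(),vs.min(),vs.max(),h.sum())
    # bluish rail in the top surface
    b=(im[...,2]-im[...,0]>60)&(P[...,2]>.09)&(P[...,2]<.11)&roi
    print('rail',P[b].mean(0),b.sum(),cv2.minAreaRect(P[b][:,:2].astype(np.float32)))
    x0,y0={'scene':(250,145),'side':(235,165)}[n]
    cv2.imwrite(f'pics/{n}c.png',cv2.resize(d['image'][y0:y0+135,x0:x0+170,::-1],None,fx=4,fy=4,interpolation=cv2.INTER_CUBIC))
E
```

```text
scene 7639 ((0.6034606099128723, 0.011196807026863098), (0.35238778591156006, 0.26661616563796997), 85.57518005371094) 0.09974151615395499
above bbox 280 381 185 245 1047
rail [0.62110393 0.14841397 0.09883409] 1724 ((0.6028681397438049, 0.02067294716835022), (0.3284994065761566, 0.263840913772583), 85.60569763183594)
side 6351 ((0.5997684597969055, 0.014060765504837036), (0.3538724184036255, 0.2644839882850647), 85.7034912109375) 0.09953020020020853
above bbox 289 338 173 242 910
rail [0.60676547 0.15673164 0.09933146] 1749 ((0.6096125841140747, 0.15375927090644836), (0.06825540959835052, 0.2596553862094879), 85.28958129882812)
```

View pics/scenec.png

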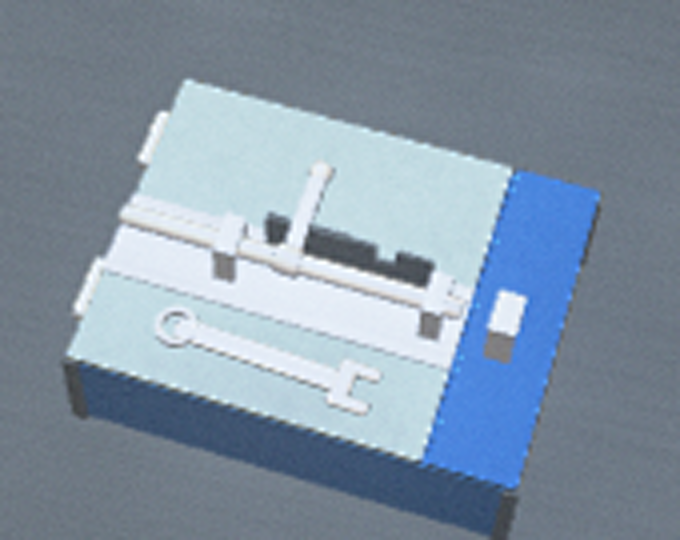

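View pics/sidec.png

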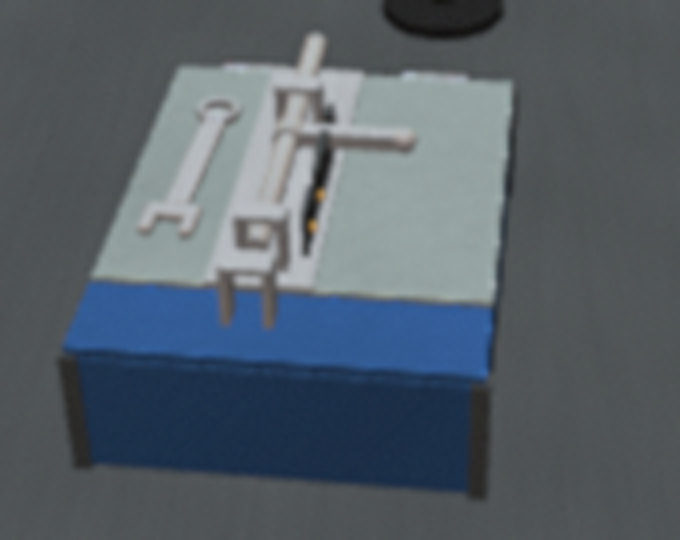

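The scene crop shows the handle's ball at crop (320,170), which is full (330,187), and its foot at crop (293,262). The second notch is at crop (388,255), full (347,209). The side crop shows the ball at (405,138), full (336,199), and brass screws at (318,195–225).

```bash
cat >> h.py <<'E'
def ray(d,u,v):
    f=200/np.tan(np.radians(d['fov_y'])/2)
    r=d['T'][:3,:3]@np.array([(u-d['cx'])/f,-(v-d['cy'])/f,-1.]);return d['T'][:3,3],r/np.linalg.norm(r)
def tri(rs):
    A=sum(np.eye(3)-np.outer(r,r) for o,r in rs);b=sum((np.eye(3)-np.outer(r,r))@o for o,r in rs);return np.linalg.solve(A,b)
def plane(d,u,v,z):
    o,r=ray(d,u,v);return o+r*(z-o[2])/r[2]
E
python3 - <<'E'
from h import *
a=np.load('last_scene.npz');b=np.load('last_side.npz')
B=tri([ray(a,330,187.5),ray(b,336,199.5)]);print('ball',B)
for d in(a,b):
    P=pts(d);m=(P[...,2]>.118)&(P[...,2]<.142)&(abs(P[...,0]-B[0])<.07)&(abs(P[...,1]-B[1])<.012)
    Q=P[m];
    for lo in np.arange(-.02,.07,.015):
        s=Q[(Q[:,0]-B[0]>lo)&(Q[:,0]-B[0]<=lo+.015)]
        if len(s):print(np.round(lo,3),len(s),np.round(s.mean(0),4),round(s[:,2].max(),4))
    # rod: points z .12-.142
    m=(P[...,2]>.125)&(P[...,2]<.142)&(P[...,0]>B[0]+.07)&(P[...,0]<B[0]+.12)&(abs(P[...,1]-.02)<.2)
    Q=P[m];l=cv2.fitLine(Q[:,:2].astype(np.float32),cv2.DIST_HUBER,0,.001,.001).ravel();print('rod',l,np.degrees(np.arctan2(l[1],l[0])))
print('notch2 at z.14',plane(a,347,208.75,.14),'rail side', )
E
```

```text
ball [ 0.53631264 -0.0157209   0.12759264]
-0.005 18 [ 0.5403 -0.014   0.1339] 0.1392
0.01 20 [ 0.5537 -0.0147  0.1344] 0.1406
0.025 19 [ 0.5687 -0.0158  0.1346] 0.1408
0.04 25 [ 0.5848 -0.0174  0.1347] 0.1417
0.055 35 [ 0.5986 -0.0139  0.1336] 0.1419
rod [ 0.08076096  0.9967335   0.6229857  -0.0311104 ] 85.36769
-0.02 4 [ 0.5299 -0.0123  0.1307] 0.1342
-0.005 32 [ 0.539  -0.0097  0.1323] 0.1393
0.01 33 [ 0.5539 -0.0118  0.1315] 0.1368
0.025 30 [ 0.5685 -0.014   0.1324] 0.1371
0.04 35 [ 0.5834 -0.0152  0.1318] 0.1392
0.055 25 [ 0.5999 -0.0156  0.1322] 0.1377
rod [ 0.05498599  0.9984871   0.6166185  -0.001856  ] 86.84794
notch2 at z.14 [0.60493073 0.05102199 0.14      ] rail side
```

Emit:
drive_tool([
  [0.0132, -0.0289, 0.001, 0, 0, 7, 1],
  [0.0132, -0.0289, 0.001, 0, 0, 7, 1],
  [0.0132, -0.0289, 0.001, 0, 0, 7, 1],
  [0.0132, -0.0289, 0.001, 0, 0, 7, 1],
  [0.0132, -0.0289, 0.001, 0, 0, 0, 1],
  [0.0132, -0.0289, 0.001, 0, 0, 0, 1],
  [0.0132, -0.0289, 0.001, 0, 0, 0, 1],
  [0.0132, -0.0289, 0.001, 0, 0, 0, 1],
  [0.0132, -0.0289, 0.001, 0, 0, 0, 1],
  [0.0132, -0.0289, 0.001, 0, 0, 0, 1],
], newtons=20)

```text
t: 1.15
tcp_pos: [0.3676, -0.2816, 0.2352]
tool_rot: [0.999, -0.039, -0.0, -0.0]
force: [0.6, -0.3, 0.3]
finger_gap: 0.998
gripper_force: 0.0
```

Emit:
drive_tool([
  [0.02, -0.034, 0.001, 0, 0, 0, 1],
  [0.02, -0.034, 0.001, 0, 0, 0, 1],
  [0.02, -0.034, 0.001, 0, 0, 0, 1],
  [0.02, -0.034, 0.001, 0, 0, 0, 1],
  [0.02, -0.034, 0.001, 0, 0, 0, 1],
  [0.02, -0.034, 0.001, 0, 0, 0, 1],
  [0.02, -0.034, 0.001, 0, 0, 0, 1],
  [0.02, -0.034, 0.001, 0, 0, 0, 1],
  [0, 0, 0, 0, 0, 0, 1],
  [0, 0, 0, 0, 0, 0, 1],
])

```text
t: 2.15
tcp_pos: [0.5476, -0.0234, 0.2269]
tool_rot: [0.999, -0.038, -0.001, 0.0]
force: [-1.0, -0.1, 0.1]
finger_gap: 0.995
gripper_force: 0.0
```

```bash
python3 - <<'E'
from h import *
s=manip.sense();print(s['tcp_pos'],s['tool_rot'],s['q'])
d=snap('wrist');cv2.imwrite('pics/w1.png',d['image'][:,:,::-1])
E
```

```text
[ 0.54763631 -0.02340681  0.22686467] [ 9.99286608e-01 -3.77608769e-02 -6.15687159e-04  1.12665575e-04] [-2.46379732e-01  4.48258046e-01  1.64571069e+00 -5.48516991e-04
  1.04878200e+00  1.40023010e+00]
```

View pics/w1.png

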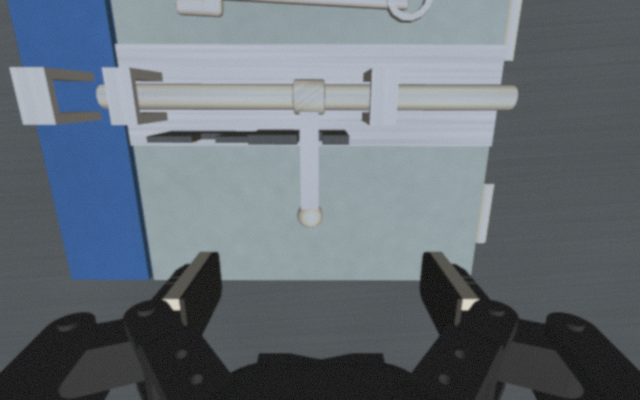

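The wrist view shows the ball at (310,216) and the bar at column 310. The rod is at row 97, the plate at row 137 (columns 148–348), and there is a change near columns 195–220. I zoom in on the plate and profile its depth.

```bash
python3 - <<'E'
from h import *
d=np.load('last_wrist.npz');im=d['image']
cv2.imwrite('pics/w1c.png',cv2.resize(im[110:160,140:360,::-1],None,fx=3.6,fy=6,interpolation=cv2.INTER_CUBIC))
P=pts(d);f=200/np.tan(np.radians(d['fov_y'])/2);print('f',f)
Z=P[...,2]
for r in(132,134,136,138): print(r,[(c,int(1000*Z[r,c])) for c in range(146,352,3)])
g=im.mean(2).astype(int)
for r in(133,136,138,140): print(r,g[r,180:240].tolist())
# bar centre, ball and rod in world from the depth
for r in(120,150,180,200):
    c=[c for c in range(290,330) if Z[r,c]>.12];print(r,c[0],c[-1],P[r,(c[0]+c[-1])//2])
E
```

```text
f 337.51376299450834
132 [(146, 102), (149, 103), (152, 102), (155, 103), (158, 102), (161, 102), (164, 115), (167, 114), (170, 114), (173, 114), (176, 115), (179, 114), (182, 114), (185, 115), (188, 115), (191, 114), (194, 115), (197, 114), (200, 115), (203, 115), (206, 115), (209, 114), (212, 114), (215, 115), (218, 116), (221, 113), (224, 114), (227, 115), (230, 114), (233, 115), (236, 114), (239, 114), (242, 115), (245, 115), (248, 115), (251, 114), (254, 125), (257, 124), (260, 124), (263, 123), (266, 123), (269, 124), (272, 124), (275, 124), (278, 124), (281, 123), (284, 123), (287, 124), (290, 123), (293, 123), (296, 123), (299, 122), (302, 135), (305, 136), (308, 137), (311, 137), (314, 136), (317, 136), (320, 123), (323, 122), (326, 123), (329, 122), (332, 121), (335, 123), (338, 123), (341, 123), (344, 123), (347, 104), (350, 102)]
134 [(146, 102), (149, 103), (152, 103), (155, 129), (158, 127), (161, 127), (164, 128), (167, 128), (170, 128), (173, 129), (176, 128), (179, 129), (182, 128), (185, 127), (188, 128), (191, 127), (194, 128), (197, 127), (200, 122), (203, 121), (
[... 2765 characters left out ...]
6, 84, 84, 87, 87, 83, 83, 70, 58, 49, 48, 47, 52, 53, 57, 64, 77, 95, 104, 109, 105, 106, 107, 109, 106, 105, 105, 107, 106, 107, 101, 95, 92, 86, 88, 86, 85, 84, 86, 84, 87, 85, 87, 83, 82, 85, 86, 87, 85, 84, 85, 84, 82, 84, 83, 86]
140 [86, 84, 87, 85, 85, 84, 85, 84, 88, 88, 85, 78, 64, 61, 62, 73, 91, 111, 129, 143, 157, 166, 168, 170, 169, 169, 168, 166, 170, 171, 170, 169, 168, 165, 155, 128, 102, 90, 84, 88, 88, 88, 87, 86, 87, 85, 86, 83, 87, 86, 86, 87, 89, 86, 88, 83, 84, 87, 88, 86]
120 300 318 [ 0.60388079 -0.01972111  0.13647961]
150 300 318 [ 0.58467974 -0.01804693  0.13548361]
180 301 318 [ 0.56451288 -0.01631672  0.13532405]
200 301 318 [ 0.55081651 -0.0151785   0.13637456]
```

View pics/w1c.png

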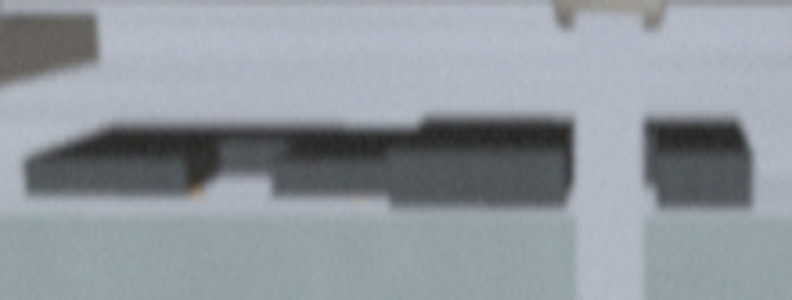

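The zoom shows the second notch at crop columns 188–272 (full 192.2–215.5) and the first at full columns 298.3–322. The bar is at 300–318.

```bash
python3 - <<'E'
from h import *
d=np.load('last_wrist.npz')
e=lambda c,z:plane(d,c,137.5,z)
y=np.array([-np.sin(np.radians(-4.4)),np.cos(np.radians(-4.4)),0])
n2=[e(192.2,.14),e(215.5,.14)];n1=[e(298.3,.141),e(322,.141)];b=[e(300,.136),e(319,.136)]
print('n1 n2 width',(n1[0]-n1[1])@y,(n2[0]-n2[1])@y,'bar',(b[0]-b[1])@y)
m=lambda a:(a[0]+a[1])/2
print('n2-n1',(m(n2)-m(n1))@y,'n2-bar',(m(n2)-m(b))@y,m(n1),m(n2),m(b))
a=plane(d,310,97,.138);print('rod top',a,plane(d,120,97,.138),plane(d,500,98,.138))
P=pts(d);print(P[216,310],P[180,310])
E
```

```text
n1 n2 width 0.01496561849081675 0.014776153463786287 bar 0.012277041551935111
n2-n1 0.06745383324753208 n2-bar 0.06688724750365549 [ 0.59334831 -0.01969281  0.141     ] [0.59834394 0.04757602 0.14      ] [ 0.59280437 -0.0190827   0.136     ]
rod top [ 0.61781667 -0.02158319  0.138     ] [0.62672644 0.09572518 0.138     ] [ 0.60830091 -0.13900998  0.138     ]
[ 0.54020845 -0.01504055  0.13905675] [ 0.56469897 -0.01703501  0.13629876]
```

Emit:
drive_tool([
  [0, 0, 0, 0, 8.34, 0, 1],
  [0, 0, 0, 0, 8.33, 0, 1],
  [0, 0, 0, 0, 8.33, 0, 1],
  [-0.005, -0.0013, 0.0133, 0, 0, 0, 1],
  [-0.005, -0.0013, 0.0133, 0, 0, 0, 1],
  [-0.005, -0.0013, 0.0133, 0, 0, 0, 1],
  [-0.005, -0.0013, 0.0133, 0, 0, 0, 1],
  [-0.005, -0.0013, 0.0133, 0, 0, 0, 1],
  [-0.005, -0.0013, 0.0133, 0, 0, 0, 1],
  [0, 0, 0, 0, 0, 0, 1],
])

```text
t: 3.2
tcp_pos: [0.5533, -0.0179, 0.1407]
tool_rot: [0.976, -0.039, 0.214, 0.008]
force: [0.8, 0.1, 0.5]
finger_gap: 1.003
gripper_force: 0.0
```

```bash
cat > rel.py <<'E'
# prints the grasp point in rod axes (s=towards -x from the rod axis, y along closing from the bar, h above rod axis), tilt, forces
from h import *
import sys
s=manip.sense();M=R.from_quat(s['tool_rot']).as_matrix()
yaw=np.radians(-4.49);X=np.array([np.cos(yaw),np.sin(yaw),0]);Y=np.array([-np.sin(yaw),np.cos(yaw),0]);Z=np.array([0,0,1.])
foot=np.array([.618,-.0212,.130]);g=s['tcp_pos']-.005*M[:,2]-foot
print('t',round(s['t'],2),'s,y,h mm',np.round(1000*np.array([-g@X,g@Y,g@Z]),1),'tilt',round(np.degrees(np.arctan2(M[:,2]@X,-M[:,2]@Z)),2),'toolx·Y,toolz·Y deg',np.round(np.degrees([M[:,0]@Y,M[:,2]@Y]),2))
F=s['force'];print('F box',np.round([F@X,F@Y,F[2]],1),'torque',np.round(s['ft_torque'],2),'gap',round(s['finger_gap'],3),'grip',s['gripper_force'],'q',np.round(s['q'],2))
t=np.array([float(a) for a in sys.argv[1:5]]) if len(sys.argv)>4 else None
if t is not None: # target s,y,h (mm), tilt deg
    a=np.radians(t[3]);zt=np.sin(a)*X-np.cos(a)*Z
    D=foot+(-t[0]*X+t[1]*Y+t[2]*Z)/1000+.005*zt-s['tcp_pos']
    print('tool shift mm',np.round(1000*M.T@D,1),'wy',round(t[3]-np.degrees(np.arctan2(M[:,2]@X,-M[:,2]@Z)),2))
E
python3 rel.py 58 0 0 25
```

```text
t 3.2 s,y,h mm [66.8 -1.8 15.3] tilt 24.76 toolx·Y,toolz·Y deg [-0.12 -0.  ]
F box [0.8 0.1 0.5] torque [ 0.04  0.19 -0.01] gap 1.003 grip 0.0 q [-0.28  0.52  2.02  0.43  0.2   0.97]
tool shift mm [ 1.6 -1.8 17.5] wy 0.24
```

```bash
python3 rel.py 58 0 0 15|tail -1
```

```text
tool shift mm [ 0.8 -1.8 17.5] wy -9.76
```

Emit:
drive_tool([
  [0, 0, 0, 0, -4.9, 0, 1],
  [0, 0, 0, 0, -4.9, 0, 1],
  [0.0037, -0.0018, 0, 0, 0, 0, 1],
  [0, 0, 0.006, 0, 0, 0, 1],
  [0, 0, 0.006, 0, 0, 0, 1],
  [0, 0, 0.005, 0, 0, 0, 1],
  [0, 0, 0, 0, 0, 0, 1],
  [0, 0, 0, 0, 0, 0, 1],
])

```text
t: 4.0
tcp_pos: [0.5629, -0.0148, 0.1263]
tool_rot: [0.99, -0.038, 0.136, 0.004]
force: [0.6, 0.2, 0.2]
finger_gap: 1.0
gripper_force: 0.0
```

```bash
python3 rel.py 58 0 0 15
```

```text
t 4.0 s,y,h mm [56.8  2.   1.1] tilt 15.61 toolx·Y,toolz·Y deg [0.06 0.18]
F box [0.6 0.2 0.2] torque [0.   0.1  0.02] gap 1.0 grip 0.0 q [-0.25  0.56  1.89  0.12  0.43  1.3 ]
tool shift mm [-1.5  2.1  0.7] wy -0.61
```

Emit:
drive_tool([
  [-0.0012, 0.002, 0.0006, 0, -0.4, 0, 1],
  [0, 0, 0, 0, 0, 0, 0],
  [0, 0, 0, 0, 0, 0, -0.3],
  [0, 0, 0, 0, 0, 0, -1],
  [0, 0, 0, 0, 0, 0, -1],
  [0, 0, 0, 0, 0, 0, -1],
  [0, 0, 0, 0, 0, 0, -1],
  [0, 0, 0, 0, 0, 0, -1],
  [0, 0, 0, 0, 0, 0, -1],
], newtons=25)

```text
t: 4.9
tcp_pos: [0.5624, -0.0169, 0.1261]
tool_rot: [0.99, -0.038, 0.133, 0.004]
force: [-0.4, 0.3, 2.0]
finger_gap: 0.137
gripper_force: 29.5
```

```bash
python3 rel.py 58 0 0 15
```

```text
t 4.9 s,y,h mm [57.1 -0.1  0.9] tilt 15.29 toolx·Y,toolz·Y deg [0.07 0.16]
F box [-0.4  0.2  2. ] torque [-0.06  0.14 -0.05] gap 0.137 grip 29.464995861053467 q [-0.25  0.56  1.89  0.12  0.44  1.3 ]
tool shift mm [-1.1 -0.   0.6] wy -0.29
```

Emit:
drive_tool([
  [0.0014, 0, -0.0057, 0, -6, 0, -1],
  [0.0014, 0, -0.0057, 0, -6, 0, -1],
  [0.0014, 0, -0.0057, 0, -6, 0, -1],
  [0, 0, 0, 0, 0, 0, -1],
])

```text
t: 5.3
tcp_pos: [0.5637, -0.0172, 0.1435]
tool_rot: [0.999, -0.038, -0.026, -0.002]
force: [-2.6, -1.4, 4.0]
finger_gap: 0.137
gripper_force: 29.8
```

```bash
python3 rel.py
```

```text
t 5.3 s,y,h mm [54.2 -0.3 18.5] tilt -2.97 toolx·Y,toolz·Y deg [0.16 0.1 ]
F box [-2.5 -1.6  4. ] torque [-0.28  0.3  -0.01] gap 0.137 grip 29.77027416229248 q [-0.23  0.6   1.64 -0.01  0.95  1.43]
```

Emit:
drive_tool([
  [0.0014, 0, -0.0057, 0, -6, 0, -1],
  [0.0014, 0, -0.0057, 0, -6, 0, -1],
  [0.0014, 0, -0.0057, 0, -6, 0, -1],
  [0.0014, 0, -0.0057, 0, -6, 0, -1],
  [0.0014, 0, -0.0057, 0, -6, 0, -1],
  [0.0014, 0, -0.0057, 0, -6, 0, -1],
  [0, 0, 0, 0, 0, 0, -1],
  [0, 0, 0, 0, 0, 0, -1],
])

```text
t: 6.1
tcp_pos: [0.5811, -0.0183, 0.1729]
tool_rot: [0.942, -0.036, -0.333, -0.014]
force: [-1.6, -0.1, 3.9]
finger_gap: 0.136
gripper_force: 29.5
```

```bash
python3 rel.py
```

```text
t 6.1 s,y,h mm [33.9  0.  46.8] tilt -38.88 toolx·Y,toolz·Y deg [0.19 0.06]
F box [-1.6 -0.2  3.9] torque [-0.03  0.27 -0.1 ] gap 0.136 grip 29.477813243865967 q [-0.19  0.85  1.15 -0.07  1.81  1.46]
```

Emit:
drive_tool([
  [0, -0.0067, 0, 0, 0, 0, -1],
  [0, -0.0067, 0, 0, 0, 0, -1],
  [0, -0.0067, 0, 0, 0, 0, -1],
  [0, -0.0067, 0, 0, 0, 0, -1],
  [0, -0.0067, 0, 0, 0, 0, -1],
  [0, -0.0067, 0, 0, 0, 0, -1],
  [0, -0.0067, 0, 0, 0, 0, -1],
  [0, -0.0067, 0, 0, 0, 0, -1],
  [0, 0, 0, 0, 0, 0, -1],
  [0, 0, 0, 0, 0, 0, -1],
])

```text
t: 7.1
tcp_pos: [0.5856, 0.0365, 0.1731]
tool_rot: [0.943, -0.035, -0.332, -0.015]
force: [-4.8, 2.8, 2.5]
finger_gap: 0.129
gripper_force: 29.1
```

```bash
python3 rel.py
```

```text
t 7.1 s,y,h mm [33.7 55.  47. ] tilt -38.77 toolx·Y,toolz·Y deg [0.26 0.15]
F box [-5.   2.4  2.5] torque [ 0.16  0.52 -0.27] gap 0.129 grip 29.109742641448975 q [-0.12  0.86  1.14 -0.02  1.82  1.53]
```

Emit:
drive_tool([
  [0, -0.006, 0, 0, 0, 0, -1],
  [0, -0.006, 0, 0, 0, 0, -1],
  [0, 0, 0, 0, 0, 0, -1],
  [0, 0, 0, 0, 0, 0, -1],
])

```text
t: 7.5
tcp_pos: [0.5865, 0.0473, 0.1732]
tool_rot: [0.943, -0.036, -0.332, -0.014]
force: [-4.5, 1.8, 2.5]
finger_gap: 0.136
gripper_force: 29.1
```

```bash
python3 rel.py; python3 - <<'E'
from h import *
for n in ('wrist','scene'):
    d=snap(n)
    if n=='wrist':cv2.imwrite('pics/w2.png',d['image'][:,:,::-1])
E
```

```text
t 7.5 s,y,h mm [33.6 65.9 47.1] tilt -38.77 toolx·Y,toolz·Y deg [0.2 0.1]
F box [-4.6  1.4  2.5] torque [ 0.15  0.61 -0.12] gap 0.136 grip 29.057706892490387 q [-0.1   0.86  1.13 -0.01  1.82  1.54]
```

View pics/w2.png

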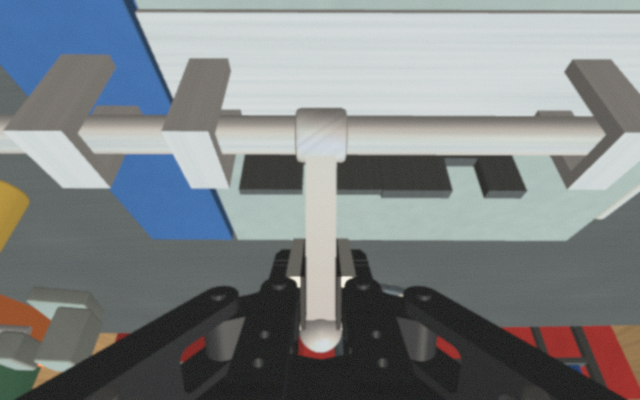

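The wrist view shows the rod through the keeper at (60,130). The bar at columns 305–337 covers the second notch, and the first notch is now free at columns 449–480. I now centre it and lower in small steps.

Emit:
drive_tool([
  [0, -0.001, 0, 0, 0, 0, -1],
  [-0.0008, 0, 0.0058, 0, 6, 0, -1],
  [-0.0005, 0, 0.0039, 0, 4, 0, -1],
  [0, 0, 0, 0, 0, 0, -1],
  [0, 0, 0, 0, 0, 0, -1],
])

```text
t: 8.1
tcp_pos: [0.5803, 0.048, 0.1658]
tool_rot: [0.968, -0.037, -0.248, -0.011]
force: [-2.5, -0.7, -0.8]
finger_gap: 0.134
gripper_force: 28.8
```

```bash
python3 rel.py
```

```text
t 8.1 s,y,h mm [40.6 66.1 40.2] tilt -28.77 toolx·Y,toolz·Y deg [0.13 0.07]
F box [-2.4 -0.9 -0.8] torque [-0.22  0.24  0.  ] gap 0.134 grip 28.834863603115082 q [-0.1   0.78  1.27 -0.01  1.6   1.55]
```

Emit:
drive_tool([
  [0, -0.0006, 0, 0, 0, 0, -1],
  [-0.0001, 0, 0.001, 0, 1, 0, -1],
  [-0.0002, 0, 0.001, 0, 1, 0, -1],
  [-0.0001, 0, 0.001, 0, 1, 0, -1],
  [-0.0001, 0, 0.001, 0, 1, 0, -1],
  [0, 0, 0, 0, 0, 0, -1],
])

```text
t: 8.7
tcp_pos: [0.578, 0.0492, 0.1626]
tool_rot: [0.976, -0.037, -0.213, -0.009]
force: [-2.7, -1.1, -2.5]
finger_gap: 0.135
gripper_force: 28.7
```

```bash
python3 rel.py
```

```text
t 8.7 s,y,h mm [43.3 67.1 37.2] tilt -24.61 toolx·Y,toolz·Y deg [0.15 0.08]
F box [-2.6 -1.3 -2.5] torque [-0.3   0.14  0.1 ] gap 0.135 grip 28.71450126171112 q [-0.1   0.74  1.33 -0.01  1.5   1.55]
```

Emit:
drive_tool([
  [-0.0001, 0, 0.001, 0, 1, 0, -1],
  [-0.0002, 0, 0.001, 0, 1, 0, -1],
  [0, 0, 0, 0, 0, 0, -1],
])

```text
t: 9.0
tcp_pos: [0.5769, 0.0494, 0.161]
tool_rot: [0.98, -0.037, -0.196, -0.009]
force: [-2.1, -2.2, -3.7]
finger_gap: 0.136
gripper_force: 28.7
```

```bash
python3 rel.py
```

```text
t 9.0 s,y,h mm [44.6 67.2 35.6] tilt -22.61 toolx·Y,toolz·Y deg [0.15 0.09]
F box [-1.9 -2.3 -3.7] torque [-0.35  0.13  0.04] gap 0.136 grip 28.701731264591217 q [-0.1   0.73  1.35 -0.01  1.45  1.55]
```

Emit:
drive_tool([
  [-0.0001, 0, 0.001, 0, 1, 0, -1],
  [-0.0001, 0, 0.001, 0, 1, 0, -1],
  [0, 0, 0, 0, 0, 0, -1],
])

```text
t: 9.3
tcp_pos: [0.5758, 0.0495, 0.1593]
tool_rot: [0.983, -0.037, -0.179, -0.008]
force: [-1.9, -0.8, -2.9]
finger_gap: 0.128
gripper_force: 28.7
```

```bash
python3 rel.py
```

```text
t 9.3 s,y,h mm [45.8 67.1 34. ] tilt -20.63 toolx·Y,toolz·Y deg [0.15 0.09]
F box [-1.8 -1.  -2.9] torque [-0.26  0.17  0.02] gap 0.128 grip 28.725720047950745 q [-0.1   0.71  1.38 -0.01  1.41  1.55]
```

Emit:
drive_tool([
  [-0.0001, 0, 0.001, 0, 1, 0, -1],
  [-0.0002, 0, 0.001, 0, 1, 0, -1],
  [0, 0, 0, 0, 0, 0, -1],
])

```text
t: 9.6
tcp_pos: [0.5748, 0.0496, 0.1575]
tool_rot: [0.986, -0.038, -0.162, -0.007]
force: [-2.2, -0.5, -2.8]
finger_gap: 0.131
gripper_force: 28.8
```

```bash
python3 rel.py
```

```text
t 9.6 s,y,h mm [47.  67.2 32.3] tilt -18.63 toolx·Y,toolz·Y deg [0.15 0.1 ]
F box [-2.1 -0.7 -2.8] torque [-0.28  0.19  0.06] gap 0.131 grip 28.757184147834778 q [-0.1   0.7   1.41 -0.01  1.36  1.55]
```

Emit:
drive_tool([
  [-0.0001, 0, 0.001, 0, 1, 0, -1],
  [-0.0001, 0, 0.001, 0, 1, 0, -1],
  [0, 0, 0, 0, 0, 0, -1],
])

```text
t: 9.9
tcp_pos: [0.5739, 0.0496, 0.1558]
tool_rot: [0.989, -0.038, -0.145, -0.007]
force: [-2.6, -1.5, -2.1]
finger_gap: 0.133
gripper_force: 28.8
```

```bash
python3 rel.py
```

```text
t 9.9 s,y,h mm [48.1 67.2 30.5] tilt -16.65 toolx·Y,toolz·Y deg [0.15 0.1 ]
F box [-2.5 -1.7 -2.1] torque [-0.26  0.31 -0.01] gap 0.133 grip 28.8311567902565 q [-0.1   0.69  1.44 -0.01  1.31  1.54]
```

Emit:
drive_tool([
  [-0.0004, 0, 0.0029, 0, 3, 0, -1],
  [-0.0005, 0, 0.0029, 0, 3, 0, -1],
  [-0.0004, 0, 0.0029, 0, 3, 0, -1],
  [-0.0004, 0, 0.0029, 0, 3, 0, -1],
  [0, 0, 0, 0, 0, 0, -1],
])

```text
t: 10.4
tcp_pos: [0.5698, 0.0501, 0.1448]
tool_rot: [0.998, -0.038, -0.04, -0.003]
force: [-0.6, -0.2, -3.7]
finger_gap: 0.133
gripper_force: 28.7
```

```bash
python3 rel.py
```

```text
t 10.4 s,y,h mm [53.3 67.2 19.8] tilt -4.64 toolx·Y,toolz·Y deg [0.11 0.14]
F box [-0.6 -0.2 -3.7] torque [-0.18  0.29 -0.02] gap 0.133 grip 28.6561381816864 q [-0.11  0.62  1.6   0.    1.    1.54]
```

θ is about 20°, well inside the notch. I keep lowering.

Emit:
drive_tool([
  [-0.0004, 0, 0.0029, 0, 3, 0, -1],
  [-0.0005, 0, 0.0029, 0, 3, 0, -1],
  [-0.0004, 0, 0.0029, 0, 3, 0, -1],
  [-0.0004, 0, 0.0029, 0, 3, 0, -1],
  [-0.0003, 0, 0.002, 0, 2, 0, -1],
  [0, 0, 0, 0, 0, 0, -1],
])

```text
t: 11.0
tcp_pos: [0.5678, 0.0502, 0.1309]
tool_rot: [0.996, -0.038, 0.08, 0.002]
force: [-1.9, -0.9, -2.9]
finger_gap: 0.134
gripper_force: 28.9
```

```bash
python3 rel.py
```

```text
t 11.0 s,y,h mm [56.4 67.3  5.9] tilt 9.19 toolx·Y,toolz·Y deg [0.06 0.18]
F box [-1.8 -1.  -2.9] torque [-0.06  0.62  0.01] gap 0.134 grip 28.934541642665863 q [-0.11  0.57  1.79  0.01  0.62  1.52]
```

Emit:
drive_tool([
  [-0.0001, 0, 0.001, 0, 1, 0, -1],
  [-0.0002, 0, 0.001, 0, 1, 0, -1],
  [-0.0001, 0, 0.001, 0, 1, 0, -1],
  [0, 0, 0, 0, 0, 0, -1],
])

```text
t: 11.4
tcp_pos: [0.5679, 0.0502, 0.1278]
tool_rot: [0.994, -0.038, 0.107, 0.003]
force: [-3.6, 0.1, -0.5]
finger_gap: 0.132
gripper_force: 29.0
```

```bash
python3 rel.py
```

```text
t 11.4 s,y,h mm [56.6 67.3  2.7] tilt 12.26 toolx·Y,toolz·Y deg [0.07 0.17]
F box [-3.6 -0.2 -0.5] torque [-0.02  0.84 -0.01] gap 0.132 grip 29.02099460363388 q [-0.11  0.57  1.83  0.02  0.53  1.52]
```

Emit:
drive_tool([
  [-0.0001, 0, 0.001, 0, 1, 0, -1],
  [0, 0, 0, 0, 0, 0, -1],
])

```text
t: 11.6
tcp_pos: [0.5679, 0.0502, 0.1269]
tool_rot: [0.993, -0.038, 0.115, 0.003]
force: [-4.6, -1.0, -1.6]
finger_gap: 0.138
gripper_force: 29.0
```

```bash
python3 rel.py
```

```text
t 11.6 s,y,h mm [56.6 67.3  1.7] tilt 13.22 toolx·Y,toolz·Y deg [0.07 0.17]
F box [-4.5 -1.3 -1.6] torque [ 0.04  0.86 -0.06] gap 0.138 grip 29.04531955718994 q [-0.11  0.57  1.84  0.02  0.5   1.52]
```

Emit:
drive_tool([
  [0, 0, 0.0007, 0, 0.8, 0, -1],
  [0, 0, 0, 0, 0, 0, -1],
  [0, 0, 0, 0, 0, 0, -0.5],
  [0, 0, 0, 0, 0, 0, 0],
  [0, 0, 0, 0, 0, 0, 0],
  [0, 0, 0, 0, 0, 0, 0],
  [0, 0, 0, 0, 0, 0, 0],
])

```text
t: 12.3
tcp_pos: [0.5694, 0.0499, 0.1268]
tool_rot: [0.992, -0.038, 0.123, 0.004]
force: [-0.7, -0.7, -0.5]
finger_gap: 0.501
gripper_force: 0.0
```

```bash
python3 rel.py
```

```text
t 12.3 s,y,h mm [55.3 67.1  1.7] tilt 14.18 toolx·Y,toolz·Y deg [0.07 0.15]
F box [-0.7 -0.7 -0.5] torque [0.01 0.15 0.01] gap 0.501 grip 0.0 q [-0.11  0.57  1.85  0.02  0.48  1.51]
```

Emit:
drive_tool([
  [0, 0, -0.01, 0, 0, 0, 0.1],
  [0, 0, -0.015, 0, 0, 0, 0.1],
  [0, 0, -0.02, 0, 0, 0, 0.1],
  [0, 0, -0.02, 0, 0, 0, 0.1],
  [0, 0, -0.02, 0, -5, 0, 0.1],
  [0, 0, -0.02, 0, -5, 0, 0.1],
  [0, 0, -0.01, 0, -5, 0, 0.1],
  [0, 0, 0, 0, 0, 0, 0.1],
  [0, 0, 0, 0, 0, 0, 0.1],
])

```text
t: 13.2
tcp_pos: [0.5438, 0.0517, 0.2385]
tool_rot: [0.999, -0.038, -0.007, -0.001]
force: [-0.4, -0.0, -0.9]
finger_gap: 0.547
gripper_force: 0.0
```

```bash
python3 - <<'E'
from h import *
s=manip.sense();print(s['tcp_pos'])
d=snap('wrist');cv2.imwrite('pics/w3.png',d['image'][:,:,::-1]);P=pts(d)
c=snap('scene');e=snap('side')
a=c['image'][130:270,180:500];b=e['image'][120:400,230:450]
cv2.imwrite('pics/fin.png',np.hstack([cv2.resize(a,(480,210*1)),cv2.resize(b,(165,210))])[:,:,::-1])
# bar heights along the handle near the new place
yaw=np.radians(-4.49);X=np.array([np.cos(yaw),np.sin(yaw),0]);Y=np.array([-np.sin(yaw),np.cos(yaw),0]);f=np.array([.618,-.0212,.13])
for Q in(P,pts(c),pts(e)):
    G=(Q-f).reshape(-1,3);x=-G@X;y=G@Y;z=G[:,2]
    for lo in(30,40,50,60,70,80):
        m=(x>lo/1e3)&(x<lo/1e3+.01)&(abs(y-.067)<.02)&(z>-.02)&(z<.1)
        if m.any():print(lo,m.sum(),'y',round(1e3*np.median(y[m]),1),'z top',np.round(1e3*np.percentile(z[m],[50,90]),1))
E
```

```text
[0.54376735 0.05170588 0.23849619]
30 299 y 67.5 z top [6.3 7.3]
40 261 y 68.2 z top [6.4 7.3]
50 250 y 68.1 z top [6.4 7.3]
60 235 y 68.1 z top [6.6 7.2]
70 301 y 68.1 z top [6.7 8.9]
80 168 y 67.7 z top [7.5 9.3]
30 13 y 67.7 z top [5.3 8.2]
40 14 y 68.0 z top [3.4 6.6]
50 11 y 69.8 z top [4.3 9.7]
60 16 y 68.8 z top [5.9 8.5]
70 17 y 67.2 z top [4.3 7.8]
80 6 y 69.8 z top [5.5 7.4]
30 34 y 73.5 z top [1.7 7.2]
40 21 y 74.1 z top [4.8 6.2]
50 24 y 72.8 z top [4.1 6.3]
60 28 y 72.9 z top [3.1 5.7]
70 24 y 72.8 z top [2.7 6.6]
80 23 y 73.0 z top [4.  7.6]
```

View pics/w3.png

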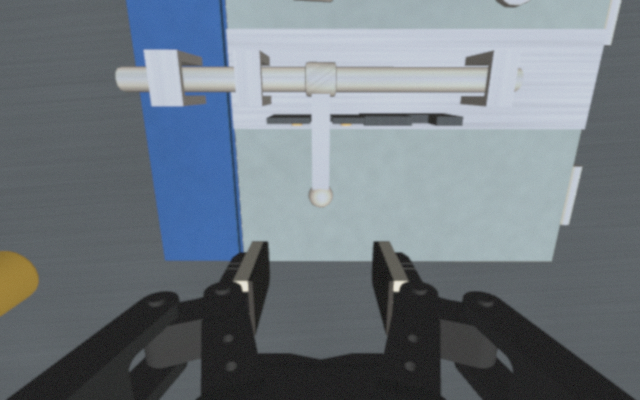

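View pics/fin.png

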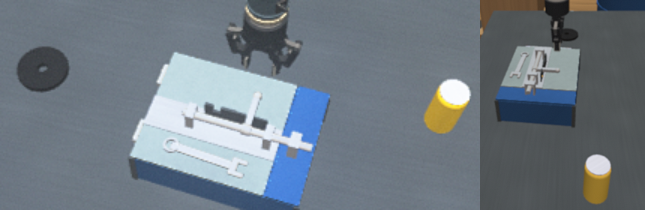

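The rod now passes through the keeper (165,78). The handle lies level in the second notch (bar at column 320, top about 6.5 mm above the rod axis along its whole length), and the gripper is clear. The spanner, tin and discs look unmoved.

```bash
python3 -c "
from station import manip
print(manip.sign_off())"
```

```text
the job is handed in; nothing more can be done
None
```

The tool box is bolted: the rod is through the keeper, the handle lies level in the second notch (about 67 mm of slide), the gripper has let go and is clear, and the job was handed in at about 13 s; the spanner, tin and discs look unmoved.

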